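# Drop the right kickstand of the wheel stand and hold its frame upright

### The arm

A 6-joint arm with a two-finger parallel gripper is mounted at the origin on the work surface. World frame = base frame: x ahead of the robot, y to its left, z up, the work surface at z = 0. Lengths are in mm, angles in rad, forces in N, time in s.
With the tool pointing down it reaches from about 350 to 975 mm from the base axis. Payload 7.1 kg.
Tool frame: the origin (TCP) lies between the finger pads; the fingertips stand 17 mm ahead of it and the grasp point (between the pads) lies 2 mm behind it (tip_reach is the y of the fingertips in the tool frame, in mm); y points along the fingers, x is the direction in which the jaws open and shut, and the axes are right-handed (so a half turn about y gives the same grasp; the last joint's range is limited). The gripper opens to 88 mm and grips with 3 to 60 N. Pads are 20 mm wide; open, the fingers measure 115 mm over their backs; the gripper's body (75 mm by 178 mm) begins 61 mm behind the grasp point.
Start: joints at [-1.357, 0.423, 1.63, -0, 1.089, -0.019], TCP at [144.209, -608.119, 239.675] pointing down, gripper open.
Joint ranges: [-3, 3], [-0.9, 2.11], [0.09, 2.58], [-1.31, 4.45], [0.11, 2.69], [-2.54, 2.54]. Speed limits (rad/s): [2.39, 2.39, 3.01, 3.14, 3.14, 3.14].

### API

Orientations are given as a rotation vector (axis times angle).
In Python, from workcell import get_obs, get_image, camera_model, close_job, silhouettes, tip_of, tip_reach gives the robot as it stands. The module is installed in compiled form; this text tells all that it offers.
- The arm moves only by the tool arm_command, never from a script. Its argument "targets" is a list of rows, each a list of 4 numbers: the shift along the tool's x, y, z in mm, then the turn about the tool's y in rad. A call has 1 to 20 rows; each row shifts and turns the commanded pose from where the row before left it, along the tool's axes as they then stand; what a row does not reach is not made up. A row lasts 1/12 s, in which the tool goes at most 41.7 mm and 7.16 degrees, less where a joint would pass 70% of its speed; a pose out of reach is approached as far as the arm can. A call is refused whole if a number of a shift passes 41.7 or a number of a turn 0.125, either way. A call with a gripper value outside its range is refused whole. "gripper" is the opening in per cent of the stroke, from 0 (shut) to 100 (fully open), set as the call begins (left out, the last holds). The fingers move at their own pace and stop on an object; the grip force is fixed at half the most. Time passes only in rows, so rows that do not move let the fingers close. It gives the time, the measured TCP pose, the force and the opening at its end, in the units of the state.
- get_obs(): the state, without advancing time (a new reading comes with each control period).
- get_image(name): name is "side" or "top" or "wrist"; returns the picture (384x512x3 uint8, blue, green, red); there is no depth.
- camera_model(name): a dict with "mtx" (3x3 intrinsics, pixels), "dist" ([k1, k2, p1, p2, k3] as OpenCV has them; the pictures are not rectified), "position" and "orientation" of the camera in the world. Camera axes: x right, y up, looking along -z (the intrinsics and any distortion apply to the point x, -y, -z); pixel columns grow to the right and rows downward; lengths in mm; the calibration is good to about 2 mm. A picture is of the moment at which its call begins: read the wrist's pose just before it. camera_model takes no time and is no camera call; for the wrist camera it gives the pose at the moment of the call.
- close_job(): hands the job in, once; it reports no verdict.
Trained networks look in the newest picture that a camera, given by its name, has taken for a name from the list of things; names that differ only in an ending like _2 or _b are one class to them, and where a whole thing is asked for, a point or a joint stands for the part that bears it (a point fixed in the world has none). Each returns a list of dicts, best first, with "conf" (0 to 1); they miss things now and then, are a little off and sometimes report something else, mostly with a low value. They report only what shows in the picture. A call takes as long as a camera call.
- silhouettes(camera, thing): "pixels" (384x512 bool, what is visible of it) and "at" ([column, row] in pixels, amid what is visible of it).
- tip_of(camera, thing): "at" ([column, row] in pixels: a listed point, or the origin of a listed thing).
The state is a dict: "t": time; "qpos": joint angles; "qvel": joint speeds; "joint_torque": joint torques, N m; "ee_pos": TCP position; "orientation": TCP orientation; "ft_force": force on the tool from outside, world axes, zero at the start; "moment": the same for the moment, N m; "width": finger opening in mm.
Only numpy, scipy, OpenCV 4.12 (cv2) and the standard library are available. Lean on these libraries where they do the work, as an engineer would, in place of code of your own. Each camera call takes 0.05 s, during which the arm holds its last target. There are 200 camera calls.

### The job

The frame carrying the white sample wheel is leaning back, away from the robot, and both of its kickstands are folded up. While it still leans, push down the kickstand whose foot will land on the round green pad until it goes over centre and is fully down; leave the other one folded, because the amber bottle stands in its landing spot. Then take the frame by the orange grip on its top bar, bring it upright and finish while still holding it there with the fingers on the orange grip, since it falls back if let go; do not shift the other things on the bench.

Things in the scene. Friction and masses are not known exactly. Their poses are not given: they have to be found in the camera images.
- stand: Base of the wheel stand, fixed to the bench: dark steel bar, 420 mm along its y, 50 mm deep, 12 mm high, with brackets up to 37 mm. Origin under its centre, on the bench. Its x points away from the robot (within 0.4 rad of world x), y to the robot's left. The frame leans to +x, the wheel (160 mm) hangs 50 to 70 mm behind the frame; the kickstands stand out on the -x side.
- frame (a joint): Lean of the aluminium frame (340 mm between posts, 16 mm tubes) about its hinge along the stand's y axis. In rad: 0 upright, positive leaning away (+x of the stand). Starts on its back stop, 0.30, and falls back there unless held; 2 to 6 N at the top bar raises it. Once a kickstand is down its foot meets the pad at -0.02 to -0.03 and the frame goes no further forward.
- frame_hinge (a point): Middle of the frame's hinge line, 20 mm above the bench; its axes are those of the frame: y along the hinge, z up along the posts (so it leans with the frame).
- grip: Orange plastic sleeve round the middle of the frame's top bar, 22 mm in diameter, 100 mm long along its y axis; origin at its centre, 250 mm from the hinge line (270 mm above the bench when upright). The sleeve turns freely round the bar. Free all round: nothing within 35 mm of it but the bar.
- kick_left (a joint): Swing of the left kickstand (on the +y post, robot's left) in rad: 0 folded (leg pointing along the frame towards its middle), 1.62 fully down (leg under its pivot). A spring pulls it back to 0 below about 0.5 and snaps it on to 1.62 above about 0.75; under 4 N on the pedal turns it over. Its hinge axis is the frame's x axis through the pivot.
- kick_right (a joint): The same for the right kickstand (on the -y post), its mirror image.
- kick_left_pivot (a point): Point on the left kickstand's hinge axis, 30 mm in front of (-x) the post's centre line and 127 mm up the frame from the hinge line; the leg begins here.
- kick_right_pivot (a point): The same for the right kickstand.
- kick_left_pedal (a point): Centre of the red pedal on the left leg, a flat plate 62 mm along the leg, 34 mm wide, 12 mm thick (this point is 6 mm under its upper face when folded). It moves on a circle of radius 97 mm about the hinge axis; when folded its upper face looks up the frame and is pressed from above.
- kick_right_pedal (a point): The same for the right kickstand.
- kick_left_foot (a point): Centre of the ball foot (8 mm radius) at the left leg's end, 135 mm from the hinge axis, 95 mm in front of the frame plane.
- kick_right_foot (a point): The same for the right kickstand.
- pad: Flat round green pad, 72 mm across, 2 mm thick, fixed on the bench in the landing spot of one kickstand, in front of the left or right post (origin: centre of its underside). The side it lies on is the side to use.
- amber_bottle: Loose amber jar with black cap, 64 mm in diameter, 115 mm high, 0.45 kg, standing in the other kickstand's landing spot; origin at the centre of its underside, z up its axis.
- tube_rack: Loose red test-tube rack with blue-capped tubes, 90 x 200 x 96 mm, left of the stand; leave alone. Origin under its centre.
- wash_bottle: Loose white wash bottle with red spout, 64 mm in diameter, 190 mm high, right of the stand; leave alone. Origin under its centre.
- beaker: Loose glass beaker, 70 mm in diameter, 90 mm high, right of the stand; leave alone. Origin under its centre.
- brown_jar: Loose brown jar with red cap, 60 mm in diameter, 100 mm high, right of the stand; leave alone. Origin under its centre.
- dish: Loose white dish, 100 mm in diameter, 20 mm high, left of the stand; leave alone. Origin under its centre.

How it is judged:
By the outcome, as a careful person would: the job done as asked, in the order asked, and still so for the second after the job is handed in, while the arm keeps its last pose, push and grip.
It also fails if it takes over 45 s, if anything falls off the work surface, if the arm or the gripper's body presses on something with over 40 N, if the wrist force passes 120 N, or if a joint passes its speed limit or range.

## Working session

There is one attempt and no reset: what is moved stays moved. The work goes in short steps, Python scripts to look and compute and a tool call to move; the robot and the scene stay as the last step left them, time stands still between calls to the robot, and variables do not carry over. Pictures are saved under pics/ and viewed, about 8 in all and at most 12, crops included, and the job is handed in when it is done.

Besides the shell and the picture viewer there is one more tool, called after "Emit:" as name([rows], argument=value, ...), one row to a line, values as JSON. arm_command: Moves the arm, as the interface text tells. Its arguments: {"type":"object","properties":{"targets":{"type":"array","items":{"type":"array","items":{"type":"number"}}},"gripper":{"type":"number"}},"required":["targets"]}

```bash
mkdir -p pics; cat > h.py <<'E'
import numpy as np, cv2
from scipy.spatial.transform import Rotation as R
from workcell import *
def cam(n):
    c=camera_model(n); o=np.array(c["orientation"],float)
    M=R.from_rotvec(o).as_matrix() if o.shape==(3,) else (o if o.shape==(3,3) else R.from_quat(o).as_matrix())
    return np.array(c["mtx"],float),np.array(c["dist"],float),np.array(c["position"],float),M
def ray(n,px):
    K,d,p,M=cam(n); u=cv2.undistortPoints(np.array([[px]],float),K,d)[0,0]
    v=M@np.array([u[0],-u[1],-1]); return p,v/np.linalg.norm(v)
def proj(n,P):
    K,d,p,M=cam(n); q=(np.atleast_2d(P)-p)@M; q=q*[1,-1,-1]
    return cv2.projectPoints(q,np.zeros(3),np.zeros(3),K,d)[0][:,0]
def atz(n,px,z):
    p,v=ray(n,px); return p+v*(z-p[2])/v[2]
def tri(rs):
    A=sum(np.eye(3)-np.outer(v,v) for p,v in rs); b=sum((np.eye(3)-np.outer(v,v))@p for p,v in rs)
    X=np.linalg.solve(A,b); return X,[np.linalg.norm((np.eye(3)-np.outer(v,v))@(X-p)) for p,v in rs]
E
python3 - <<'E'
from h import *
print(get_obs(), tip_reach, camera_model("top"))
ims=[get_image(n) for n in ("side","top")]
cv2.imwrite("pics/a.png",cv2.resize(ims[0],(800,600)));cv2.imwrite("pics/b.png",cv2.resize(ims[1],(800,600)))
for t in ["stand","frame_hinge","grip","kick_left_pivot","kick_right_pivot","kick_left_pedal","kick_right_pedal","kick_left_foot","kick_right_foot","pad","amber_bottle"]:
    rs=[]
    for n in ("side","top"):
        r=tip_of(n,t)
        print(t,n,[(np.round(x["at"],1).tolist(),round(x["conf"],2)) for x in r[:2]])
        if r: rs.append(ray(n,r[0]["at"]))
    if len(rs)==2: X,e=tri(rs); print("   ",X.round(1),np.round(e,1))
E
```

```text
{'t': 0.0, 'qpos': array([-1.35701793e+00,  4.23805776e-01,  1.63071336e+00,  1.49412269e-05,
        1.08860035e+00, -1.90064288e-02]), 'qvel': array([-0.00066129, -0.00082982, -0.00010121, -0.00062462,  0.00183588,
        0.00075718]), 'joint_torque': array([-4.92859945e-04, -5.44625044e+01, -2.73667860e+01,  6.44800183e-02,
        2.28960993e-02, -1.07746855e-04]), 'ee_pos': array([ 144.08940073, -607.60412455,  238.91439789]), 'orientation': array([-1.30934594,  1.0368498 , -1.03489385]), 'ft_force': array([ 0.12655142, -0.00872701, -0.22973309]), 'moment': array([0.01685708, 0.04367493, 0.01548297]), 'width': 87.94156584879131} 17.0 {'mtx': array([[379.29183314,   0.        , 257.92392257],
       [  0.        , 379.29183314, 189.0845225 ],
       [  0.        ,   0.        ,   1.        ]]), 'dist': array([-0.05704409,  0.        ,  0.        ,  0.        ,  0.        ]), 'position': array([ 398.15657928,   22.68723269, 1487.34081072]), 'orientation': array([ 0.07455413, -0.10076347, -1.56911314])}
stand side [([252.4, 220.2], 0.67)]
stand top [([259.0, 192.6], 0.71), ([280.4
[... 517 characters left out ...]
1, 197.1], 0.6)]
    [ 483.1 -350.3 -132. ] [166. 166.]
kick_right_pedal side [([256.0, 168.5], 0.85), ([344.4, 324.7], 0.71)]
kick_right_pedal top [([278.5, 202.5], 0.76)]
    [502.2 -73.2 155.7] [2.5 2.5]
kick_left_foot side [([272.7, 188.0], 0.98)]
kick_left_foot top [([258.2, 192.4], 0.67), ([250.6, 203.7], 0.58)]
    [511.5  11.8 174.7] [25.1 25.1]
kick_right_foot side [([263.9, 172.2], 0.62)]
kick_right_foot top [([268.3, 199.2], 0.8)]
    [502.7 -31.7 186. ] [7. 7.]
pad side [([299.9, 259.4], 0.85)]
pad top [([212.8, 214.0], 0.53)]
    [463.6 174.7  11.1] [2.9 2.9]
amber_bottle side [([262.5, 175.2], 0.87)]
amber_bottle top [([302.0, 223.5], 0.52)]
    [ 437.  -180.7  -17.9] [8.1 8.1]
```

View pics/a.png

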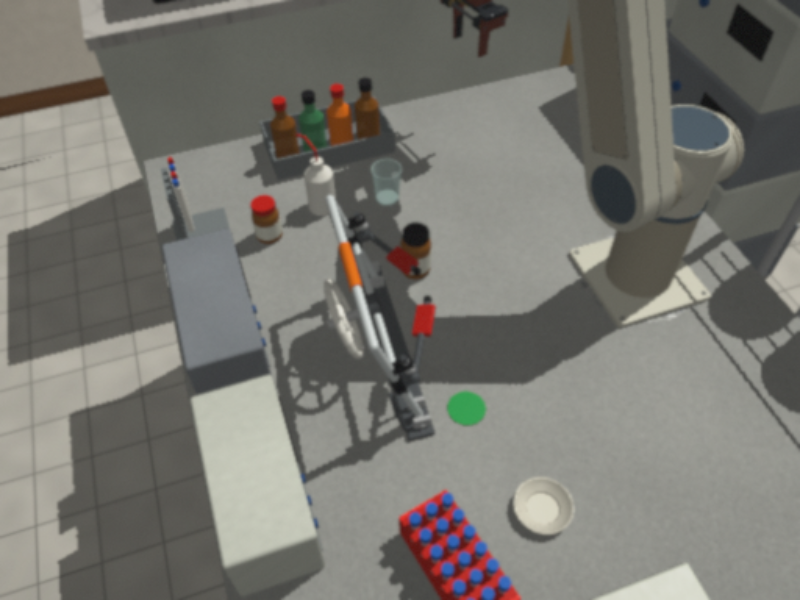

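View pics/b.png

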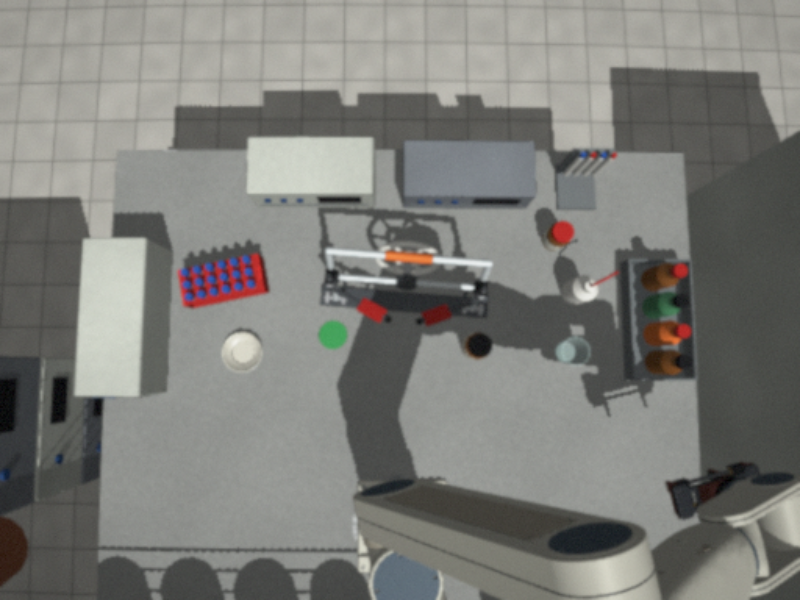

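```bash
cat >> h.py <<'E'
def Fr(s,l=0.3,dx=0): # stand x,y,yaw -> frame pose
    Rs=R.from_euler("z",s[2]); return Rs.apply([0,0,20])+[s[0],s[1],0], (Rs*R.from_euler("y",l))
def fp(s,P,l=0.3):
    p,r=Fr(s,l); return p+r.apply(P)
E
python3 - <<'E'
from h import *
from scipy.optimize import least_squares
print(R.from_rotvec(get_obs()["orientation"]).as_matrix().round(3))
m=[("g","side",(224.5,169.2)),("g","top",(262.3,163.5)),("pl","top",(212.5,183.9)),("pr","side",(233.3,151.8)),("pr","top",(306.5,192.3)),
("dl","side",(271,205)),("dl","top",(239,197.5)),("dr","side",(256,168.5)),("dr","top",(278.5,202.5)),("fl","side",(272.7,190)),("fl","top",(250.6,203.7)),("fr","side",(263.9,172.2)),("fr","top",(268.3,199.2))]
def pt(k,v):
    s=v[:3]; d=v[3]
    return {"g":lambda:fp(s,[0,0,250]),"pl":lambda:fp(s,[-30,170,127]),"pr":lambda:fp(s,[-30,-170,127]),
    "dl":lambda:fp(s,[-d,73,127+v[4]]),"dr":lambda:fp(s,[-d,-73,127+v[4]]),"fl":lambda:fp(s,[-95,35,127]),"fr":lambda:fp(s,[-95,-35,127])}[k]()
f=lambda v:np.concatenate([(proj(n,pt(k,v))[0]-px) for k,n,px in m]+[[(v[4]-5)/10]])
r=least_squares(f,[547,-5,0,60,5],loss="soft_l1"); v=r.x; print(v.round(3))
for (k,n,px),e in zip(m,r.fun.reshape(-1)[:26].reshape(-1,2)): print(k,n,e.round(1))
for k in ("g","dl","pl","fl","dr","fr","pr"): print(k,pt(k,v).round(1))
print("grip upright",fp(v[:3],[0,0,250],0))
i=cv2.resize(get_image("top")[140:260,180:340],(800,600),interpolation=cv2.INTER_CUBIC)
for k in ("g","dl","pl","fl","dr","fr","pr"):
    q=(proj("top",pt(k,v))[0]-[180,140])*5; cv2.circle(i,tuple(int(a) for a in q),4,(255,0,255),-1)
cv2.imwrite("pics/c.png",i)
pp=np.mean([atz("top",silhouettes("top","pad")[0]["at"],2),atz("side",silhouettes("side","pad")[0]["at"],2)],0); print("pad",pp)
E
```

```text
[[ 0.231 -0.     0.973]
 [-0.973  0.     0.231]
 [-0.    -1.     0.   ]]
[ 5.44771e+02 -6.88900e+00 -7.20000e-02  7.60170e+01 -6.84400e+00]
g side [-2.  1.]
g top [-0.1  0.6]
pl top [-0.2  0.2]
pr side [ 0.2 -2.5]
pr top [ 1.3 -1.3]
dl side [-0.6  0.6]
dl top [-0.5  1.2]
dr side [ 0.3 -1.1]
dr top [ 1.4 -0.8]
fl side [-0.5  1.2]
fl top [-1.6  0.1]
fr side [1.3 0.7]
fr top [0.7 6.1]
g [618.5 -12.2 258.8]
dl [513.   68.6 157.3]
pl [565.8 162.  150.2]
fl [494.2  31.8 169.4]
dr [502.5 -77.  157.3]
fr [489.2 -38.  169.4]
pr [ 541.4 -177.1  150.2]
grip upright [544.77087559  -6.88899996 270.        ]
pad [466.10907809 177.82010963   2.        ]
```

View pics/c.png

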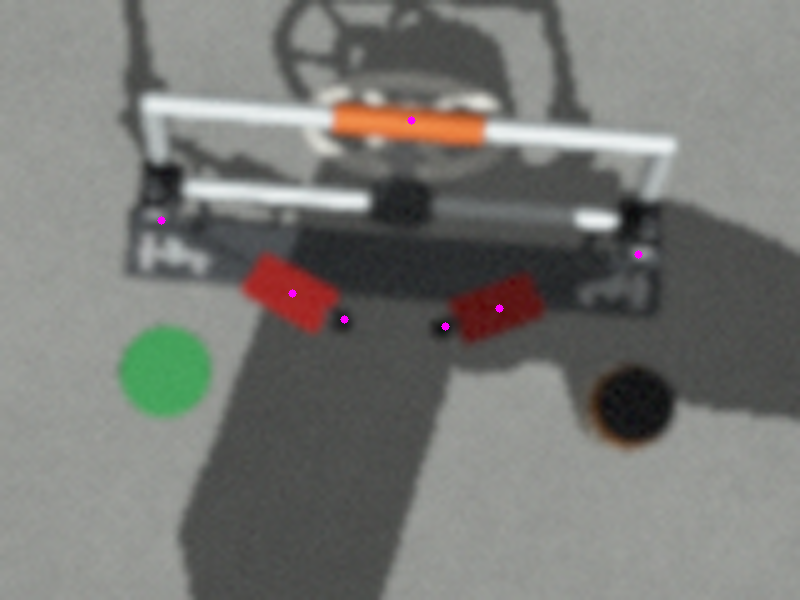

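Emit:
arm_command([
  [0,-25,0,0.1],
  [0,-25,0,0.1],
  [0,-25,0,0.1],
  [0,-25,0,0.005],
  [-27,0,13,0],
  [-27,0,13,0],
  [-27,0,13,0],
  [-27,0,13,0],
  [-27,0,13,0],
  [-27,0,13,0],
  [-27,0,13,0],
  [-27,0,13,0],
  [-27,0,13,0],
  [-27,0,13,0],
  [-27,0,13,0],
  [-27,0,13,0],
  [0,0,0,0],
], gripper=0)

```text
t: 2.77
ee_pos: [324.5, -292.8, 339.8]
orientation: [-1.174, 1.26, -1.259]
ft_force: [-0.5, 0.1, -0.2]
width: 0.9
```

Emit:
arm_command([
  [-27,0,13,0],
  [-27,0,13,0],
  [-27,0,13,0],
  [-27,0,13,0],
  [-27,0,13,0],
  [-27,0,13,0],
  [-27,0,13,0],
  [-27,0,13,0],
  [-27,0,13,0],
  [-27,0,13,0],
  [-27,0,13,0],
  [-27,0,13,0],
  [0,0,0,0],
  [0,0,0,0],
])

```text
t: 3.93
ee_pos: [502.5, 16.3, 339.4]
orientation: [-1.176, 1.261, -1.26]
ft_force: [-0.1, -0.1, -0.6]
width: 0.7
```

```bash
python3 - <<'E'
from h import *
v=[544.77,-6.89,-.072]
o=get_obs(); print(R.from_rotvec(o["orientation"]).as_matrix().round(3),o["qpos"].round(2))
i=get_image("wrist"); K=dict(g=[0,0,250],dl=[-76,73,120],fl=[-95,35,127],pl=[-30,170,127],dr=[-76,-73,120])
for n,t in (("g","grip"),("dl","kick_left_pedal"),("fl","kick_left_foot"),("pl","kick_left_pivot"),("dr","kick_right_pedal")):
    q=proj("wrist",fp(v,K[n]))[0]; print(n,q.round(1),[(np.round(x["at"],1).tolist(),round(x["conf"],2)) for x in tip_of("wrist",t)[:2]])
    cv2.circle(i,tuple(int(a) for a in q),3,(255,0,255),-1)
cv2.imwrite("pics/d.png",i)
E
```

```text
[[-0.07  -0.     0.998]
 [-0.998 -0.    -0.07 ]
 [ 0.    -1.    -0.   ]] [ 0.01  0.13  1.79 -0.    1.22  1.65]
g [284.1  34. ] [([278.5, 35.1], 0.69)]
dl [206.8 161.4] [([204.5, 158.8], 0.58)]
fl [240.4 178.2] [([236.4, 178.5], 0.58)]
pl [116.9 119. ] [([116.5, 116.7], 0.62)]
dr [337.5 161.3] [([336.9, 161.7], 0.59)]
```

View pics/d.png

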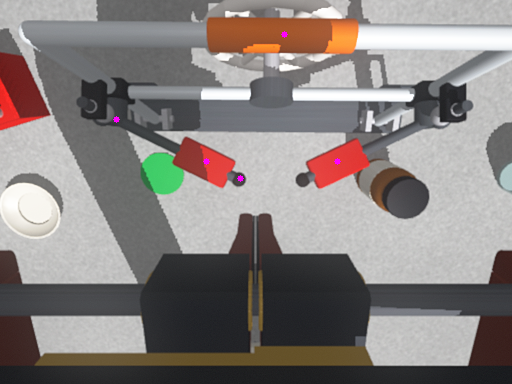

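Emit:
arm_command([
  [-15,0,7,0],
  [-15,0,7,0],
  [-15,0,6,0],
  [0,20,0,0],
  [0,25,0,0],
  [0,25,0,0],
  [0,25,0,0],
  [0,26,0,0],
  [0,0,0,0],
  [0,0,0,0],
])

```text
t: 5.07
ee_pos: [524.6, 58.5, 218.1]
orientation: [-1.176, 1.265, -1.262]
ft_force: [-0.1, 0.7, 0.3]
width: 0.5
```

```bash
python3 - <<'E'
from h import *
v=[544.77,-6.89,-.072]; o=get_obs(); print(o["ee_pos"],o["ft_force"])
T=R.from_rotvec(o["orientation"]); p=o["ee_pos"]
for th in (0,.2,.4,.6,.8,1.,1.15):
    r=97; c=fp(v,[-76,170-r*np.cos(th)-6*np.sin(th)-10,120-r*np.sin(th)+6*np.cos(th)])+[0,0,17]
    print(th,T.inv().apply(c-p).round(1)); p=c
E
```

```text
[524.5745942   58.49803256 218.14037579] [-0.05113687  0.66600429  0.31887677]
0 [  0.8  38.3 -10.4]
0.2 [-0.7 18.5 -5.7]
0.4 [-4.6 18.  -5.5]
0.6 [-8.2 16.8 -5.2]
0.8 [-11.6  14.9  -4.6]
1.0 [-14.4  12.4  -3.8]
1.15 [-12.4   7.4  -2.3]
```

Push along the arc, part way first to check contact.

Emit:
arm_command([
  [0,10,-3,0],
  [0,10,-3,0],
  [0,10,-3,0],
  [0,8,-2,0],
  [0,9,-3,0],
  [-1,9,-3,0],
  [-2,9,-3,0],
  [-3,9,-2,0],
])

```text
t: 5.73
ee_pos: [503.3, 66.8, 143.8]
orientation: [-1.174, 1.262, -1.262]
ft_force: [0.7, 0.6, 0.0]
width: 0.5
```

Emit:
arm_command([
  [-4,8,-3,0],
  [-4,8,-2,0],
  [-6,8,-2,0],
  [-6,7,-2,0],
  [-7,6,-2,0],
  [-7,6,-2,0],
  [-6,4,-1,0],
  [-6,4,-1,0],
  [0,0,0,0],
  [0,0,0,0],
  [0,0,0,0],
])

```text
t: 6.65
ee_pos: [492.4, 113.7, 93.9]
orientation: [-1.174, 1.262, -1.262]
ft_force: [-0.1, -0.2, 0.1]
width: 0.4
```

```bash
python3 - <<'E'
from h import *
o=get_obs(); print(o["ft_force"])
a=cv2.resize(get_image("side")[110:290,190:350],(480,540)); b=get_image("wrist")
c=np.zeros((540,800,3),np.uint8); c[:,:480]=a; c[:240,480:]=cv2.resize(b,(320,240)); c[240:480,480:]=cv2.resize(get_image("top")[140:260,180:340],(320,240))
cv2.imwrite("pics/e.png",c)
E
```

```text
[-0.13291953 -0.18778187  0.0814872 ]
```

View pics/e.png

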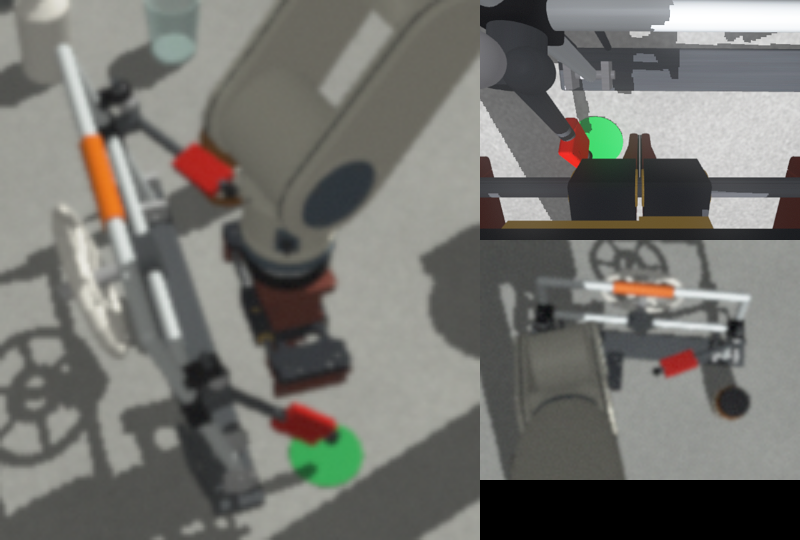

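Emit:
arm_command([
  [5,-10,-5,0],
  [5,-25,-5,0],
  [0,-35,0,0],
  [0,-35,0,0],
  [0,-35,0,0],
  [0,-35,0,0],
  [0,-35,0,0],
  [0,-35,0,0],
  [0,0,0,-0.12],
  [0,0,0,-0.12],
  [0,0,0,-0.12],
  [0,0,0,-0.12],
  [0,0,0,-0.12],
  [0,0,0,-0.12],
  [0,0,0,-0.12],
  [0,0,0,-0.12],
  [0,0,0,-0.12],
  [0,0,0,-0.12],
], gripper=100)

```text
t: 8.3
ee_pos: [480.8, 103.8, 339.4]
orientation: [-1.543, 0.343, -0.343]
ft_force: [-0.2, 0.2, -0.1]
width: 87.9
```

Emit:
arm_command([
  [0,0,0,-0.12],
  [0,0,0,-0.12],
  [0,0,0,-0.13],
])

```text
out of range
```

Emit:
arm_command([
  [0,0,0,-0.12],
  [0,0,0,-0.12],
  [0,0,0,-0.12],
  [20,0,-17,0],
  [20,0,-17,0],
  [20,0,-17,0],
  [20,0,-17,0],
  [20,0,-17,0],
  [20,0,-17,0],
  [10,0,-9,0],
  [0,0,0,0],
  [0,0,0,0],
])

```text
t: 9.3
ee_pos: [601.1, -17.3, 338.7]
orientation: [-1.569, 0.067, -0.065]
ft_force: [-0.5, 0.0, -1.1]
width: 88.2
```

```bash
python3 - <<'E'
from h import *
v=[544.77,-6.89,-.072]
o=get_obs(); p=o["ee_pos"]; T=R.from_rotvec(o["orientation"]); print(p,o["qpos"].round(2),T.as_matrix().round(3),o["width"])
i=get_image("wrist")
s=silhouettes("wrist","grip"); print([(x["at"],x["conf"]) for x in s[:2]])
t=[(n,tip_of(n,"grip")) for n in ("wrist","top","side")]; print([(n,[(np.round(x["at"],1).tolist(),round(x["conf"],2)) for x in r[:2]]) for n,r in t])
G=fp(v,[0,0,250])
for n in ("wrist","top","side"): print(n,proj(n,G)[0].round(1))
if s: print("sil at z258.8",atz("wrist",s[0]["at"],258.8))
print("to go (tool)",T.inv().apply(G-[0,0,2]-p).round(1))
q=proj("wrist",G)[0]; cv2.circle(i,tuple(int(a) for a in q),3,(255,0,255),-1)
cv2.imwrite("pics/f.png",i)
E
```

```text
[601.12217357 -17.26940676 338.68021877] [-0.05  0.29  1.58  0.    1.27  0.04] [[ 0.996 -0.001  0.084]
 [-0.084  0.     0.996]
 [-0.001 -1.     0.   ]] 88.18253205715015
[([270.7, 180.8], 0.84)]
[('wrist', [([274.5, 186.2], 0.66)]), ('top', [([259.8, 162.7], 0.69), ([303.3, 221.3], 0.5)]), ('side', [([224.8, 170.1], 0.79)])]
wrist [275.2 190.8]
top [262.2 164.1]
side [222.5 170.2]
sil at z258.8 [615.48893143  -3.73877021 258.8       ]
to go (tool) [16.9 81.8  6.5]
```

View pics/f.png

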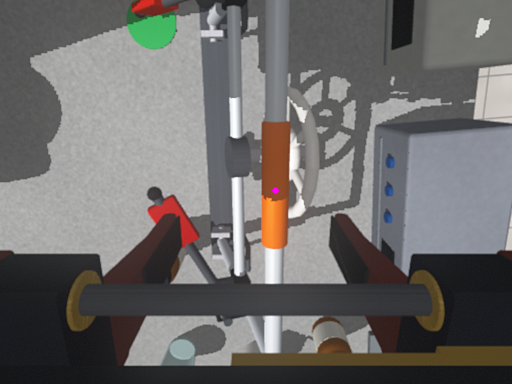

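Emit:
arm_command([
  [9,0,5,0],
  [8,0,5,0],
  [0,15,0,0],
  [0,20,0,0],
  [0,20,0,0],
  [0,15,0,0],
  [0,11,0,0],
  [0,0,0,0],
  [0,0,0,0],
])

```text
t: 10.3
ee_pos: [619.9, -8.1, 257.4]
orientation: [-1.57, 0.065, -0.064]
ft_force: [-0.0, 0.6, 0.9]
width: 87.7
```

Emit:
arm_command([
  [0,0,0,0],
  [0,0,0,0],
  [0,0,0,0],
  [0,0,0,0],
  [0,0,0,0],
  [0,0,0,0],
  [0,0,0,0],
  [0,0,0,0],
  [0,0,0,0],
  [0,0,0,0],
], gripper=0)

```text
t: 11.13
ee_pos: [619.0, -8.4, 257.5]
orientation: [-1.57, 0.067, -0.064]
ft_force: [-14.2, 1.3, 0.9]
width: 24.8
```

```bash
python3 - <<'E'
from h import *
o=get_obs(); T=R.from_rotvec(o["orientation"]); p=o["ee_pos"];print(p,o["width"],o["ft_force"])
c=get_image("wrist"); cv2.imwrite("pics/g.png",c)
v=[544.77,-6.89,-.072]
for l in (.3,.25,.2,.15,.1,.05,0,-.02): print(l,T.inv().apply(fp(v,[0,0,250],l)-fp(v,[0,0,250],.3)).round(1))
E
```

```text
[618.9812926   -8.40164875 257.50710343] 24.77882566184258 [-14.16698609   1.32601934   0.92005224]
0.3 [0. 0. 0.]
0.25 [-12.   -3.4  -0.1]
0.2 [-24.2  -6.1  -0.3]
0.15 [-36.5  -8.3  -0.4]
0.1 [-48.9  -9.8  -0.5]
0.05 [-61.4 -10.8  -0.7]
0 [-73.9 -11.   -0.8]
-0.02 [-78.9 -11.   -0.9]
```

View pics/g.png

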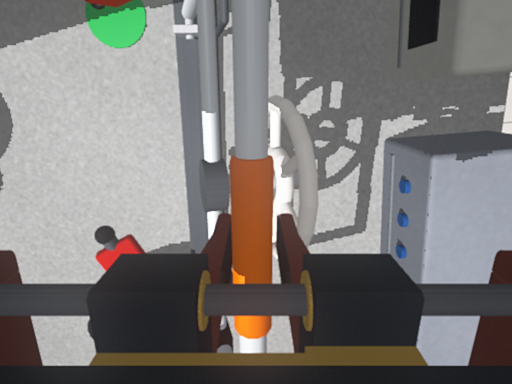

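Emit:
arm_command([
  [0,0,0,0],
  [-4,-1,0,0],
  [-6,-2,0,0],
  [-6,-2,0,0],
  [-6,-1,0,0],
  [-6,-1,0,0],
  [-6,-1,0,0],
  [-6,-1,0,0],
  [-6,-1,0,0],
  [-6,-1,0,0],
  [-6,0,0,0],
  [-5,0,0,0],
  [-4,0,0,0],
  [-3,0,0,0],
  [0,0,0,0],
  [0,0,0,0],
  [0,0,0,0],
])

```text
t: 12.6
ee_pos: [549.8, -2.9, 268.4]
orientation: [-1.57, 0.066, -0.065]
ft_force: [0.7, -3.8, -22.1]
width: 21.4
```

```bash
cat > m.py <<'E'
from h import *
from scipy.optimize import least_squares
import sys
v=[544.77,-6.89,-.072]
o=get_obs(); print(o["t"],o["ee_pos"],o["width"],o["ft_force"],o["moment"])
m=[]
a=get_image("side"); b=get_image("top")
for t,P in (("grip",[0,0,250]),("kick_right_pivot",[-30,-170,127]),("kick_left_pivot",[-30,170,127]),("kick_right_pedal",[-76,-73,120]),("kick_right_foot",[-95,-35,127]),("kick_left_foot",[-95,170,-8])):
    for n in ("side","top"):
        for x in tip_of(n,t)[:1]: m.append((t,n,P,x["at"]))
f=lambda u:np.concatenate([proj(n,fp(v,P,u[0]))[0]-px for t,n,P,px in m])
r=least_squares(f,[0.05],loss="soft_l1"); print("lean",r.x)
for k,e in zip(m,r.fun.reshape(-1,2)): print(k[0],k[1],e.round(1))
c=np.zeros((540,800,3),np.uint8); c[:,:480]=cv2.resize(a[110:290,190:350],(480,540)); c[:240,480:]=cv2.resize(get_image("wrist"),(320,240)); c[240:480,480:]=cv2.resize(b[140:260,180:340],(320,240))
cv2.imwrite(sys.argv[1],c)
E
python3 m.py pics/i.png
```

```text
12.6 [549.78806916  -2.85814087 268.3607825 ] 21.400098863471033 [  0.73199516  -3.79088466 -22.11427302] [-0.79635052 -0.1195677   0.07234242]
lean [0.00761934]
grip side [0.3 0.9]
kick_right_pivot side [-2.  -3.9]
kick_right_pivot top [ 1.6 -1.7]
kick_left_pivot side [-1.5 -0.3]
kick_left_pivot top [ -1.  -19.8]
kick_right_pedal side [1.  2.2]
kick_right_pedal top [63.   2.9]
kick_right_foot side [0.7 2.7]
kick_right_foot top [-35.5  14.3]
kick_left_foot side [-3.6 -3.8]
kick_left_foot top [ 2.  21.9]
```

View pics/i.png

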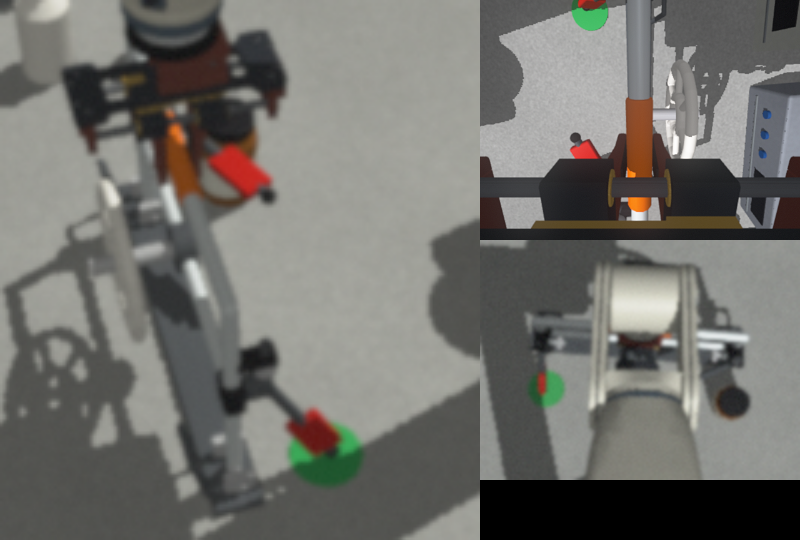

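Emit:
arm_command([
  [-1,0.5,0,0],
  [-1,0.5,0,0],
  [-1,0,0,0],
  [0,0,0,0],
  [0,0,0,0],
])

```text
t: 13.77
ee_pos: [547.6, -2.7, 268.4]
orientation: [-1.57, 0.064, -0.066]
ft_force: [0.6, -5.4, -18.2]
width: 21.1
```

Emit:
arm_command([
  [-1,0,0,0],
  [-1,0,0,0],
  [0,0,0,0],
  [0,0,0,0],
])

```text
t: 14.1
ee_pos: [545.6, -2.5, 268.4]
orientation: [-1.57, 0.064, -0.067]
ft_force: [0.7, -4.9, -18.7]
width: 21.0
```

Emit:
arm_command([
  [-1,0,0,0],
  [-1,0,0,0],
  [0,0,0,0],
  [0,0,0,0],
])

```text
t: 14.43
ee_pos: [543.6, -2.4, 268.4]
orientation: [-1.57, 0.064, -0.066]
ft_force: [1.1, -5.1, -19.5]
width: 21.3
```

Emit:
arm_command([
  [-1,1,-0.5,0],
  [-1,0,-0.5,0],
  [0,0,0,0],
  [0,0,0,0],
])

```text
t: 14.77
ee_pos: [542.1, -2.4, 268.2]
orientation: [-1.569, 0.062, -0.068]
ft_force: [1.8, 1.6, -5.7]
width: 21.2
```

Emit:
arm_command([
  [-1,0.5,0,0],
  [0,0,0,0],
  [0,0,0,0],
])

```text
t: 15.02
ee_pos: [541.3, -2.3, 268.1]
orientation: [-1.569, 0.062, -0.069]
ft_force: [2.0, 3.1, 6.5]
width: 21.3
```

```bash
python3 m.py pics/j.png
```

```text
15.0167 [541.33429326  -2.33973415 268.10904585] 21.329444078598183 [1.9765758  3.11436135 6.45215062] [ 0.46902455 -0.29062653  0.06043798]
lean [-0.10730797]
grip side [ -41.2 -100.5]
grip top [50.6 -2.3]
kick_right_pivot top [ 1.5 -0.1]
kick_left_pivot side [ 3.6 -2.6]
kick_left_pivot top [2.  2.5]
kick_right_pedal side [3.9 3.3]
kick_right_foot side [4.7 4.6]
kick_right_foot top [113.7  -3.5]
kick_left_foot side [-6.3  3.3]
kick_left_foot top [-0.7 -1.5]
```

Emit:
arm_command([
  [-1,-0.3,0,0],
  [0,0,0,0],
  [0,0,0,0],
])

```text
t: 16.02
ee_pos: [540.0, -2.3, 268.1]
orientation: [-1.569, 0.063, -0.068]
ft_force: [1.2, 3.5, 6.9]
width: 21.4
```

Emit:
arm_command([
  [-1,0,0,0],
  [0,0,0,0],
  [0,0,0,0],
  [0,0,0,0],
])

```text
t: 16.35
ee_pos: [539.0, -2.2, 268.1]
orientation: [-1.569, 0.063, -0.068]
ft_force: [1.0, 3.5, 6.7]
width: 21.4
```

View pics/j.png

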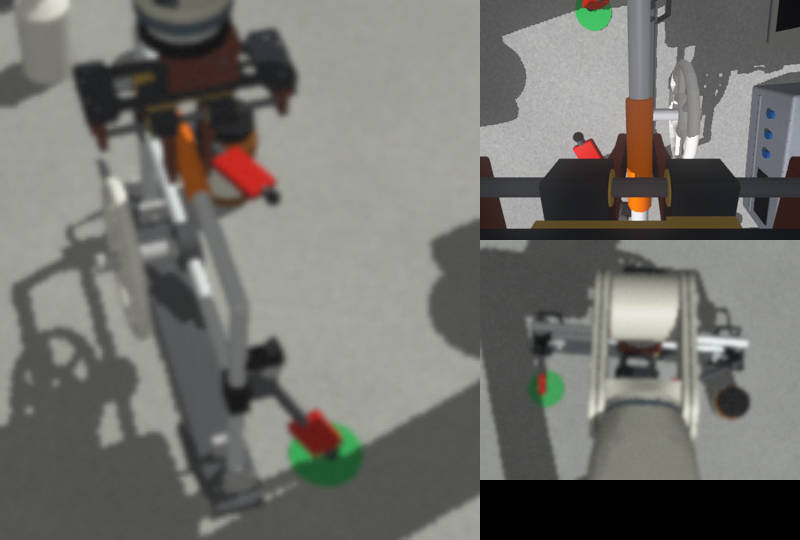

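Emit:
arm_command([
  [-1,0,0,0],
  [0,0,0,0],
  [0,0,0,0],
  [0,0,0,0],
])

```text
t: 16.68
ee_pos: [538.0, -2.1, 268.0]
orientation: [-1.569, 0.063, -0.068]
ft_force: [1.4, 3.4, 7.2]
width: 21.5
```

Emit:
arm_command([
  [-1,0,0,0],
  [0,0,0,0],
  [0,0,0,0],
  [0,0,0,0],
])

```text
t: 17.02
ee_pos: [537.3, -2.1, 268.1]
orientation: [-1.569, 0.062, -0.068]
ft_force: [1.7, 3.8, 5.2]
width: 21.3
```

Emit:
arm_command([
  [-1,0,0,0],
  [0,0,0,0],
  [0,0,0,0],
  [0,0,0,0],
])

```text
t: 17.35
ee_pos: [536.7, -2.0, 268.0]
orientation: [-1.569, 0.061, -0.069]
ft_force: [3.9, 4.9, 4.3]
width: 21.3
```

```bash
python3 m.py pics/k.png; python3 - <<'E'
from h import *
for t in ("amber_bottle","wash_bottle","beaker","brown_jar","dish","tube_rack","kick_left_foot","pad"):
  for n in ("side",): print(t,n,[(np.round(x["at"],0).tolist(),round(x["conf"],2)) for x in silhouettes(n,t)[:1]])
E
```

```text
17.35 [536.69559679  -2.00504927 268.02925008] 21.324951323174048 [3.90765171 4.94249925 4.32518568] [ 0.49305118 -0.82401196  0.05464922]
lean [-0.05312066]
grip side [-27.1 -75.3]
kick_right_pivot top [2.4 0.6]
kick_left_pivot side [-1.4 -1.2]
kick_left_pivot top [0.9 2.7]
kick_right_pedal side [0.1 0.1]
kick_right_pedal top [132.5  32.4]
kick_right_foot side [0.8 2.5]
kick_left_foot side [-1.9 -2.1]
kick_left_foot top [ 0.1 -0.8]
amber_bottle side [([264.0, 159.0], 0.71)]
wash_bottle side [([202.0, 122.0], 0.7)]
beaker side []
brown_jar side [([170.0, 139.0], 0.86)]
dish side [([348.0, 324.0], 0.69)]
tube_rack side [([289.0, 354.0], 0.92)]
kick_left_foot side [([293.0, 250.0], 0.7)]
pad side [([302.0, 263.0], 0.67)]
```

View pics/k.png

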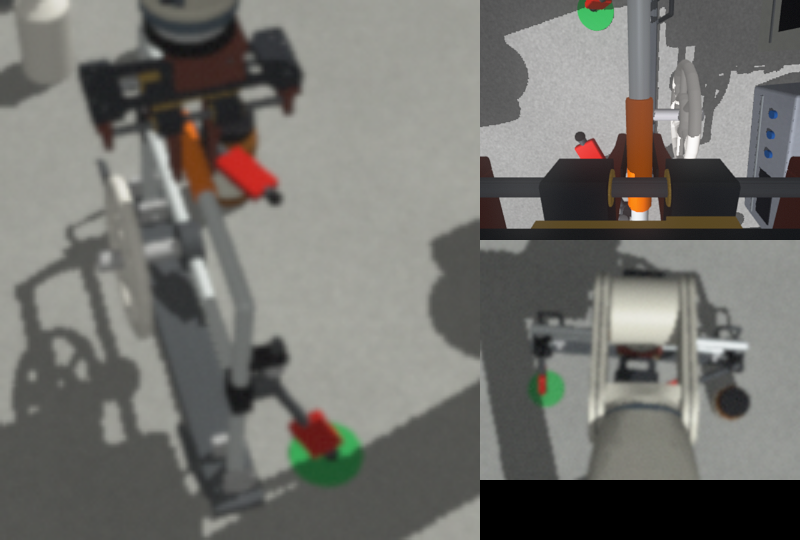

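```bash
python3 -c "
from h import *
print(close_job()); o=get_obs(); print(o['t'],o['ee_pos'],o['width'],o['ft_force'])"
```

```text
the job is handed in; nothing more can be done
None
the job is handed in; nothing more can be done
```

The left kickstand, on the green-pad side, is down and the frame is upright. I handed the job in at about 17.5 s with the fingers still closed on the orange grip.

**Kickstand:** I pushed the left pedal along its arc while the frame still leaned. It went over centre, and the pictures show the leg fully down. The right kickstand is still folded.

**Frame:** I gripped the orange sleeve (finger opening 21.3 mm) and brought the top bar forward. Over the last 1–2 mm the forward force rose slowly to about 4 N. I take that as the foot touching the pad; in the pictures it sits over the pad.

**Forces:** The highest reading I saw was about 22 N, an upward pull while raising the frame, which I then eased off. I read the force only at the end of each move.

**Checks that disagreed or were incomplete:**
- **Lean angle:** my last camera fit gave -0.053 rad, distorted by wrong network hits on the parts the arm hides. The tool position gives about -0.03, which agrees with the foot meeting the pad at -0.02 to -0.03.
- **Other objects:** none looks moved in the pictures. The network did not find the beaker in the final side view, so I did not check that one at the end.

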